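Blow out the last washer strainer and stack it

ROBOT

A 7-joint arm with a two-finger parallel gripper is mounted at the origin on the work surface. World frame = base frame: x ahead of the robot, y to its left, z up, the work surface at z = 0. Lengths are in m, angles in rad, forces in N, time in s.
With the tool pointing down it reaches from about 0.35 to 0.9 m from the base axis. Payload 7.2 kg.
Tool frame: the origin (TCP) lies where the fingers leave the gripper's body, on its centre line; the fingertips stand 80 mm ahead of it and the grasp point (between the pads) lies 61 mm ahead of it (env.nose_length is the distance from the TCP to the fingertips, in m); z points along the fingers, y is the line along which they close (so a half turn about z gives the same grasp; the last joint's range is limited). The gripper opens to 88 mm and grips with 3 to 60 N. Pads are 20 mm wide; open, the fingers measure 115 mm over their backs; the gripper's body (75 mm by 178 mm) begins 61 mm behind the grasp point.
Start: joints at [1.131, 0.411, -0.013, 1.596, 0.006, 1.134, -0.082], TCP at [0.227, -0.582, 0.303] pointing down, gripper open.
Joint ranges: [-2.95, 2.95], [-0.29, 1.99], [-1.47, 1.44], [0.14, 2.54], [-1.03, 4.17], [0.13, 1.85], [-2.86, 2.86]. Speed limits (rad/s): [2.39, 2.39, 3.01, 3.01, 3.14, 3.14, 3.14].

INTERFACE

Orientations are given as a unit quaternion [w, x, y, z].
In Python, from station import env, cams, finder gives the robot as it stands.
- The arm moves only by the tool send_rows, never from a script. Its argument "targets" is text: rows parted by semicolons, each of 7 numbers parted by spaces: the shift along the world's x, y, z in cm, then the turn, a rotation vector about the world's x, y, z in rad, then the closure, from -1 (fully open) to 1 (shut). In form: x y z rx ry rz grip; .... A call has 1 to 8 rows; each row shifts and turns the commanded pose from where the row before left it; what a row does not reach is not made up. A row lasts 1/10 s, in which the tool goes at most 50 mm and 8.59 degrees, less where a joint would pass 70% of its speed; a pose out of reach is approached as far as the arm can. A call is refused whole if a number of a shift passes 5 or a number of a turn 0.15, either way. A call with a gripper value outside its range is refused whole. The fingers move at their own pace and stop on an object; the grip force is fixed at half the most. Time passes only in rows, so rows that do not move let the fingers close. It gives the time, the measured TCP pose, the force, the opening and the grip force at its end, in the units of the state.
- env.read_state(): the state, without advancing time (a new reading comes with each control period).
- cams.read_camera(name): name is "scene" or "top" or "wrist"; returns the picture (480x640x3 uint8, red, green, blue); there is no depth.
- cams.calibration(name): a dict with "intrinsics" (3x3 intrinsics, pixels), "extrinsics" (4x4, takes a point from camera to world coordinates). Camera axes: x right, y down, z forward; pixel columns grow to the right and rows downward; lengths in m; the calibration is good to about 2 mm. The wrist camera is an equidistant fisheye: a pixel r from the principal point sees the ray r / f radians off the axis. A picture is of the moment at which its call begins: read the wrist's pose just before it. calibration takes no time and is no camera call; for the wrist camera it gives the pose at the moment of the call.
- env.hand_in(): hands the job in; it is judged then, once.
Trained networks look in the newest picture that a camera, given by its name, has taken for a name from the list of things; names that differ only in an ending like _2 or _b are one class to them, and where a whole thing is asked for, a point or a joint stands for the part that bears it (a point fixed in the world has none). Each returns a list of dicts, best first, with "score" (0 to 1); they miss things now and then, are a little off and sometimes report something else, mostly with a low value. They report only what shows in the picture. A call takes as long as a camera call. They do not tell look-alikes from the thing itself.
- finder.boxes_of(camera, thing): "rect" ([centre column, centre row, width, height] in pixels, round what is visible of it).
- finder.cut_out(camera, thing): "mask" (480x640 bool, what is visible of it) and "rect" ([centre column, centre row, width, height] in pixels, round what is visible of it).
The state is a dict: "t": time; "joints": joint angles; "joint_vel": joint speeds; "joint_efforts": joint torques, N m; "ee_pos": TCP position; "eef_rot": TCP orientation; "contact_force": force on the tool from outside, world axes, zero at the start; "moment": the same for the moment, N m; "gripper_width": finger opening in m; "finger_force": force on a finger pad.
Only numpy, scipy, OpenCV 4.12 (cv2) and the standard library are available. Lean on these libraries where they do the work, as an engineer would, in place of code of your own. Each camera call takes 0.05 s, during which the arm holds its last target. There are 200 camera calls.

TASK

Clean the last dirty strainer with soft air: lay it in the V-cradle in front of the blow gun and let go of it, then squeeze the gun's red trigger about half-way, hold it steady there for a good second and let it spring right back; never pull it through to its stop, for the full blast tears the mesh. Then lay the strainer on the rack in the free gap on top of the clean ones, saddled between two of them and in line with them. Set it down each time rather than dropping it, do not force the gun, and leave the clean strainers and everything else where they are.

Things in the scene. Friction and masses are not known exactly. Their poses are not given: they have to be found in the camera images.
- dirty: The dirty washer strainer: stiff cylinder 44 mm in diameter, 64 mm long, grey-brown mesh with lint patches between blue end rings, open bore, about 0.12 kg, loose. Starts lying in the grey tub. Origin at its centre, x axis along the cylinder (ends alike). Can be gripped across its diameter or over its flat ends.
- tub: Fixed grey plastic tub, 92 mm in its x, 138 mm in its y, 50 mm high, walls and floor 4 mm thick, open on top. The dirty strainer starts lying in it, axis roughly along the tub's x: its ends are about 10 mm from the walls (no room for fingers), its sides are free. Origin: centre of the underside. Tub and rack stand left and right of the robot, either way round.
- station: Fixed blow-off station: a blow gun on its side, then a V-cradle, then a white lint-catch box, in line along its +y axis, 115 mm high. Origin on the table under that line. Along y: grip -100 mm, clamp block on the barrel -36 (20 long, top at height 136), nozzle tip +5 (grip and nozzle +-10), cradle +85, catch box +172 to +238 (top at height 154). The grip points along -x, to the robot.
- cradle (a point): Where a strainer's centre lies when it rests in the V-cradle, its axis along the station's y; height 115 mm. Axes as the station. The V: two aluminium plates at 45 degrees, 34 mm long in y, so a strainer overhangs by 15 mm at each end; they end 9 mm below its axis. Free beyond the strainer's ends: 38 to 58 mm to the nozzle, 55 mm to the catch box.
- pinch (a point): Where to squeeze if the gun sat mid-way in its clamp: height 115 mm, 17.5 mm in front (+y of the station) of the grip's flat back. But the whole gun, grip and trigger is set up to 10 mm either way along y from this and is fixed there; this offset is not measured: look or feel for it. Fingers close along y, one behind the grip.
- butt (a point): End of the black rubber grip, gun mid-way as above. The grip is a level bar along the station's x, from this end (x -108 mm) to the gun's head (x -18), 24 mm deep in y (its flat back faces -y), 26 mm high about height 115 mm; nothing under it for 80 mm. 24 mm beyond this end, to -x, stands the copper air riser, 127 mm high, 23 mm thick. The pinch point is 42 mm from here.
- trigger (a joint): Swing of the red trigger, rad: 0 = sprung fully out, 0.28 = pulled through (stop, 5 mm from the grip), 0.14 = half-way. It hinges beside the gun's head, 52 mm from the pinch point, along the +y side of the grip; 82 mm long, 18 high, 6 thick. Fully out its face at the pinch point is 49 mm from the grip's back; there it starts at 5 N, takes 8 N half-way and 12 N at the stop.
- rack: Fixed white wire rack on a blue mat, 124 x 176 mm. Wires along its x axis hold three clean strainers side by side at y = -50, 0 and +50 mm, centres 50 mm above the table; a fourth lies on top at y = -25 mm. Origin: centre of the underside.
- gap (a point): Where the strainer's centre lies when saddled in the free gap of the second layer, between the rack's strainers at y = 0 and +50 mm: x = 0, y = +25 mm, height 86 mm, its axis along the rack's x. Axes as the rack. The neighbour at y = -25 mm is only 6 mm away, so hold the strainer over its two ends.
- clean_1: Clean strainer, size as the dirty one, bright steel mesh, loose; in the rack's bottom row at y = -50 mm. Origin at its centre, x axis along the cylinder.
- clean_2: Clean strainer, size as the dirty one, bright steel mesh, loose; in the rack's bottom row at y = 0 mm. Origin at its centre, x axis along the cylinder.
- clean_3: Clean strainer, size as the dirty one, bright steel mesh, loose; in the rack's bottom row at y = 50 mm. Origin at its centre, x axis along the cylinder.
- clean_4: Clean strainer, size as the dirty one, bright steel mesh, loose; in the rack's second layer at y = -25 mm. Origin at its centre, x axis along the cylinder.
- brush: Bystander: scrubbing brush with a handle, 170 mm long, lying on the table between the tub and the rack (up to 30 mm high). Origin: underside, at its middle.
- wrench: Bystander: steel open-ended wrench, 190 mm long, lying flat on the left of the table. Origin: underside, at its middle.
- screwdriver: Bystander: screwdriver, 200 mm long, lying on the right of the table. Origin: underside, at its middle.
- detergent: Bystander: white detergent bottle with a blue cap, 80 mm across, 210 mm high, standing behind the blow-off station. Origin: underside, at its middle.
- jar: Bystander: clear jar with a steel lid, 68 mm across, 85 mm high, standing behind the station on the left. Origin: underside, at its middle.
- mug: Bystander: blue mug, 80 mm across, 90 mm high, standing on the right of the table. Origin: underside, at its middle.
Not all that is in view belongs to the job. Leave any turquoise look-alike of the rack alone.

How it is judged:
On the way, in this order (a step that is already met when the one before it is completed fails the run):
1. the dirty strainer lies in the V-cradle (centre within 15 mm along it, 5 mm across and in height, axis within 0.12 rad) and is let go (y of dirty in the frame of cradle between -0.015 and 0.015 m and x of dirty in the frame of cradle between -0.005 and 0.005 m and z of dirty in the frame of cradle between -0.005 and 0.005 m and angle between the x axis of dirty and the y axis of station, either way round below 0.12 rad and contact force between the fingers and dirty below 0.2 N and linear speed of dirty below 0.03 m/s), for 0.2 s.
2. with the strainer lying there, the trigger is squeezed about half-way (0.08 to 0.20 rad) and held there for 0.8 s (y of dirty in the frame of cradle between -0.015 and 0.015 m and x of dirty in the frame of cradle between -0.005 and 0.005 m and z of dirty in the frame of cradle between -0.005 and 0.005 m and angle between the x axis of dirty and the y axis of station, either way round below 0.12 rad and value of joint trigger between 0.08 and 0.2 rad), for 0.8 s.
3. the trigger is let go and springs back (below 0.03 rad), the strainer still in the cradle (y of dirty in the frame of cradle between -0.015 and 0.015 m and x of dirty in the frame of cradle between -0.005 and 0.005 m and z of dirty in the frame of cradle between -0.005 and 0.005 m and angle between the x axis of dirty and the y axis of station, either way round below 0.12 rad and value of joint trigger below 0.03 rad), for 0.2 s.
At the end, for the whole second after the job is handed in: Strainer still and released in the rack's free gap: within 15 mm along the rack's x, 7 mm in y, 6 mm in height of the gap's centre, axis within 0.12 rad of the rack's x; trigger out (below 0.03 rad); clean strainers within 10 mm, bystanders within 30 mm of their start (x of dirty in the frame of gap between -0.015 and 0.015 m and y of dirty in the frame of gap between -0.007 and 0.007 m and z of dirty in the frame of gap between -0.006 and 0.006 m and angle between the x axis of dirty and the x axis of rack, either way round below 0.12 rad and linear speed of dirty below 0.02 m/s and angular speed of dirty below 0.3 rad/s and value of joint trigger below 0.03 rad and distance of each of clean_1, clean_2, clean_3, clean_4 from where it was at the start of the episode below 0.01 m and distance of each of brush, wrench, screwdriver, detergent, jar, mug from where it was at the start of the episode below 0.03 m); the robot touches nothing.
It fails at once if the trigger pulled through (over 0.25 rad) (value of joint trigger above 0.25 rad).
It fails at once if the gun forced: more than 60 N between the fingers (or any part of the arm) and the gun (linear speed of dirty above 0.5 m/s and contact force between the fingers and dirty below 0.1 N).
It fails at once if the gun forced: more than 60 N between the fingers and the gun, or more than 25 N between the rest of the arm and the station (contact force between any of the fingers, the arm and station above 60 N).
It fails at once if a clean strainer pushed more than 20 mm from its place (distance of any of clean_1, clean_2, clean_3, clean_4 from where it was at the start of the episode above 0.02 m).
It fails at once if a bystander pushed more than 40 mm from its place (distance of any of brush, wrench, screwdriver, detergent, jar, mug from where it was at the start of the episode above 0.04 m).
It also fails if it takes over 72 s, if anything falls off the work surface, if the arm or the gripper's body presses on something with over 40 N, if the wrist force passes 120 N, or if a joint passes its speed limit or range.

## Working session

There is one attempt and no reset: what is moved stays moved. The work goes in short steps, Python scripts to look and compute and a tool call to move; the robot and the scene stay as the last step left them, time stands still between calls to the robot, and variables do not carry over. Pictures are saved under pics/ and viewed, at most 13 in all, crops included, and the job is handed in when it is done.

Besides the shell and the picture viewer there is one more tool, called after "Call:" by a JSON object that holds its "method" and its "body". send_rows: Moves the arm, as the interface text tells. Its arguments: {"type":"object","properties":{"targets":{"type":"string"}},"required":["targets"]}

```bash
ls; mkdir -p pics
python3 - <<'E'
from station import env,cams,finder
import cv2,numpy as np
s=env.read_state(); print({k:np.round(v,3) for k,v in s.items()})
for c in("top","scene"):
    im=cams.read_camera(c); cv2.imwrite(f"pics/{c}0.png",im[:,:,::-1])
    k=cams.calibration(c); print(c,k["intrinsics"].round(1).tolist(),k["extrinsics"].round(3).tolist())
    for t in["dirty","tub","station","trigger","butt","rack","clean_1","cradle","brush"]:
        try: print(t,[(round(d["score"],2),np.round(d["rect"]).astype(int).tolist()) for d in finder.boxes_of(c,t)[:5]])
        except Exception as e: print(t,e)
E
```

```text
pics
{'t': np.float64(0.0), 'joints': array([ 1.131,  0.412, -0.013,  1.597,  0.006,  1.134, -0.082]), 'joint_vel': array([-0.001,  0.   , -0.001, -0.002, -0.002, -0.001,  0.001]), 'joint_efforts': array([ 0.0000e+00, -5.8796e+01,  6.4200e-01, -2.9108e+01, -5.4000e-02,
        1.8000e-02,  0.0000e+00]), 'ee_pos': array([ 0.227, -0.582,  0.302]), 'eef_rot': array([-0.001,  0.983,  0.185, -0.   ]), 'contact_force': array([ 1.038, -0.101,  0.532]), 'moment': array([0.043, 0.055, 0.065]), 'finger_force': np.float64(0.0), 'gripper_width': np.float64(0.088)}
top [[436.9, 0.0, 320.4], [0.0, 436.9, 242.8], [0.0, 0.0, 1.0]] [[0.114, -0.965, 0.238, 0.221], [-0.994, -0.11, 0.027, -0.071], [-0.0, -0.24, -0.971, 1.167], [0.0, 0.0, 0.0, 1.0]]
dirty [(0.77, [412, 293, 14, 27]), (0.15, [180, 269, 66, 46])]
tub [(0.94, [408, 294, 58, 40])]
station [(0.76, [277, 180, 154, 114])]
trigger [(0.41, [412, 295, 14, 26])]
butt [(0.89, [277, 180, 148, 121])]
rack [(0.75, [174, 353, 71, 45]), (0.7, [180, 271, 62, 50])]
clean_1 [(0.9, [156, 269, 14, 25]), (0.84, [182, 265, 17, 31]), (0.76, [195, 266, 12, 29]), (0.52, [173, 268, 13, 27])]
cradle [(0.83, [278, 178, 158, 119]), (0.41, [508, 227, 56, 40])]
brush [(0.57, [304, 275, 20, 65])]
scene [[488.9, 0.0, 320.9], [0.0, 488.9, 243.7], [0.0, 0.0, 1.0]] [[-0.791, 0.503, -0.348, 0.909], [0.611, 0.664, -0.43, 0.518], [0.015, -0.553, -0.833, 1.197], [0.0, 0.0, 0.0, 1.0]]
dirty [(0.73, [288, 194, 26, 24])]
tub [(0.65, [291, 198, 50, 52])]
station []
trigger [(0.62, [276, 278, 36, 8])]
butt [(0.83, [288, 334, 118, 171])]
rack [(0.89, [482, 298, 79, 68]), (0.6, [431, 350, 81, 79])]
clean_1 [(0.98, [427, 330, 32, 32]), (0.8, [452, 355, 27, 23]), (0.68, [430, 343, 27, 27]), (0.51, [414, 330, 24, 30])]
cradle [(0.77, [288, 336, 115, 160])]
brush [(0.65, [339, 264, 40, 42]), (0.33, [187, 172, 30, 40])]
```

Run:
```python
import cv2
a=cv2.imread("pics/top0.png")[90:400,120:520]; cv2.imwrite("pics/top0c.png",cv2.resize(a,(774,600),interpolation=cv2.INTER_CUBIC))
a=cv2.imread("pics/scene0.png")[160:430,200:540]; cv2.imwrite("pics/scene0c.png",cv2.resize(a,(755,600),interpolation=cv2.INTER_CUBIC))
```

```text
(no output)
```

View pics/top0c.png

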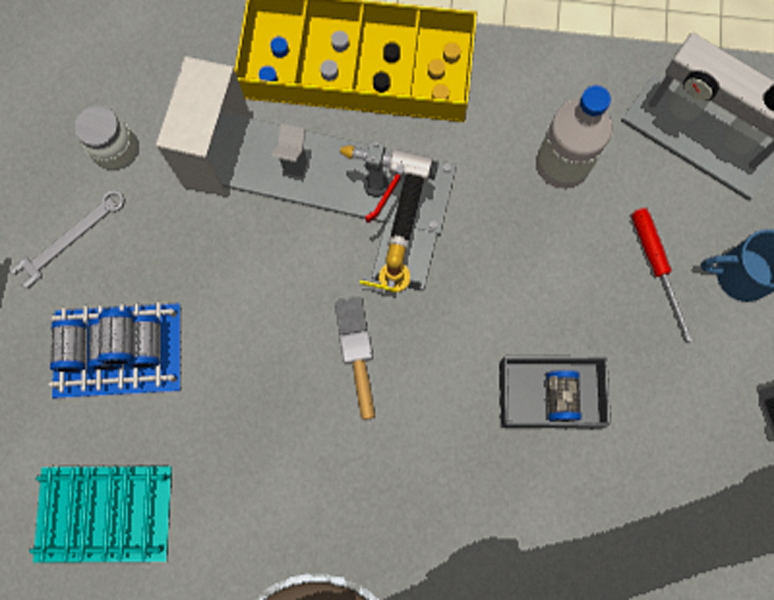

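View pics/scene0c.png

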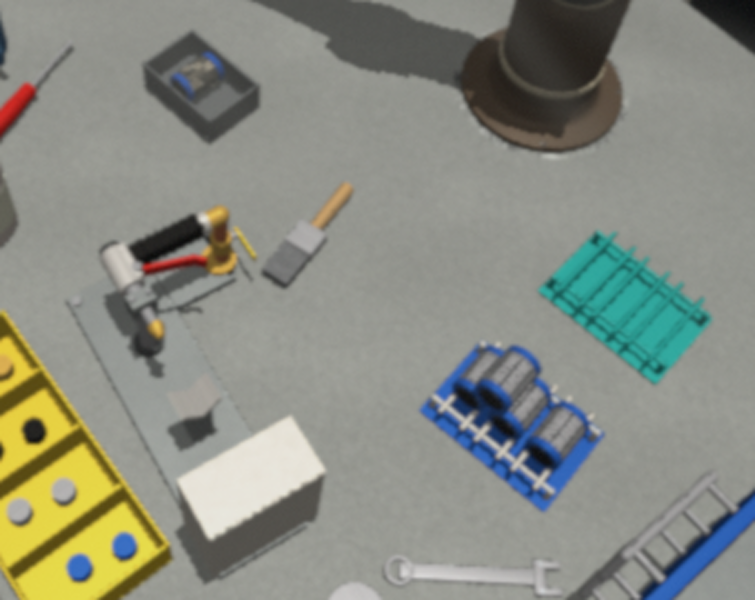

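Top crop: the dirty strainer lies in the tub at (563,395). The white-wire rack on its blue mat is at (117,350), with clean_4 at (117,335), so the free gap is to its left at about (85,340). The gun's grip is at (407,205), the trigger at (385,195) and the cradle at (290,145).
Look-alikes: the turquoise rack at (103,515) (left alone) and the clean strainers at (68,345), (115,335) and (147,340). I choose the grey-brown strainer in the grey tub.

```bash
cat > h.py <<'E'
from station import env,cams,finder
import cv2,numpy as np
from scipy.spatial.transform import Rotation as R
def ray(cam,uv,cal=None):
    c=cal or cams.calibration(cam);K=c["intrinsics"];E=c["extrinsics"]
    uv=np.atleast_2d(uv).astype(float)
    p=np.c_[(uv[:,0]-K[0,2])/K[0,0],(uv[:,1]-K[1,2])/K[1,1]]
    if cam=="wrist":
        r=np.linalg.norm(p,axis=1,keepdims=True)+1e-9
        d=np.c_[p/r*np.sin(r),np.cos(r)]
    else: d=np.c_[p,np.ones(len(p))]
    return E[:3,3],d@E[:3,:3].T
def at(cam,uv,z,cal=None):
    o,d=ray(cam,uv,cal); return o+d*((z-o[2])/d[:,2])[:,None]
def proj(cam,P,cal=None):
    c=cal or cams.calibration(cam);K=c["intrinsics"];E=c["extrinsics"]
    q=(np.atleast_2d(P)-E[:3,3])@E[:3,:3]
    if cam=="wrist":
        n=np.linalg.norm(q[:,:2],axis=1)+1e-12
        p=q[:,:2]/n[:,None]*np.arctan2(n,q[:,2])[:,None]
    else: p=q[:,:2]/q[:,2:]
    return p*[K[0,0],K[1,1]]+[K[0,2],K[1,2]]
def ori():
    w,x,y,z=env.read_state()["eef_rot"]; return R.from_quat([x,y,z,w]).as_matrix()
E
python3 - <<'E'
from h import *
s=1.935
f=lambda x,y:(120+x/s,90+y/s)
for n,p,z in[("tub",(554,392),.045),("tubTL",(502,357),.05),("tubTR",(607,358),.05),("tubBL",(502,425),.05),("tubBR",(607,427),.05),("dirty",(563,395),.05),("cradle",(291,138),.11),("nozzle",(342,151),.115),("grip headend",(412,178),.128),("butt",(402,240),.128),
 ("mat tl",(57,310),.0),("mat tr",(181,304),0),("mat br",(181,390),0),("mat bl",(52,398),0),("c4",(116,335),.108),("box BR?",(220,192),0)]:
    print(n,at("top",f(*p),z)[0].round(3))
E=cams.calibration("wrist");print(E["intrinsics"].round(1).tolist(),E["extrinsics"].round(3).tolist());print(ori().round(3))
cv2.imwrite("pics/w0.png",cams.read_camera("wrist")[:,:,::-1])
E
```

```text
tub [ 0.39  -0.274  0.045]
tubTL [ 0.428 -0.201  0.05 ]
tubTR [ 0.443 -0.34   0.05 ]
tubBL [ 0.338 -0.208  0.05 ]
tubBR [ 0.351 -0.345  0.05 ]
dirty [ 0.387 -0.285  0.05 ]
cradle [0.683 0.114 0.11 ]
nozzle [0.67  0.042 0.115]
grip headend [ 0.637 -0.055  0.128]
butt [ 0.551 -0.051  0.128]
mat tl [0.433 0.425 0.   ]
mat tr [0.461 0.252 0.   ]
mat br [0.341 0.231 0.   ]
mat bl [0.31  0.406 0.   ]
c4 [0.39  0.297 0.108]
box BR? [0.634 0.224 0.   ]
[[371.6, 0.0, 322.4], [0.0, 371.6, 236.1], [0.0, 0.0, 1.0]] [[0.363, -0.897, -0.251, 0.296], [-0.932, -0.35, -0.098, -0.555], [0.0, 0.27, -0.963, 0.386], [0.0, 0.0, 0.0, 1.0]]
[[ 0.932  0.363  0.   ]
 [ 0.363 -0.932  0.   ]
 [ 0.    -0.    -1.   ]]
```

Call:
{"method": "send_rows", "body": {"targets": "2 3.7 -0.6 0 0 -0.034 -1;2 3.7 -0.6 0 0 -0.034 -1;2 3.7 -0.6 0 0 -0.034 -1;2 3.7 -0.6 0 0 -0.034 -1;2 3.7 -0.6 0 0 -0.034 -1;2 3.7 -0.6 0 0 -0.034 -0.5;2 3.7 -0.6 0 0 -0.034 -0.5;2 3.7 -0.6 0 0 -0.034 -0.5"}}

```text
t: 1.85
ee_pos: [0.3877, -0.2848, 0.2548]
eef_rot: [0.0, 0.999, 0.049, 0.0]
contact_force: [0.7, 0.0, 0.2]
gripper_width: 0.0682
finger_force: 0.0
```

Run:
```python
from h import *
s=env.read_state();print(s["t"],s["ee_pos"].round(4),s["gripper_width"],np.arctan2(*ori()[[1,0],1]))
cal=cams.calibration("wrist");im=cams.read_camera("wrist");cv2.imwrite("pics/w1.png",im[:,:,::-1])
for t,z in(("dirty",.026),("tub",.05)):
    for d in finder.cut_out("wrist",t)[:2]:
        m=d["mask"].astype(np.uint8);v,u=np.nonzero(m)
        P=at("wrist",np.c_[u,v],z,cal)[:,:2]
        r=cv2.minAreaRect((P*1000).astype(np.float32))
        print(t,d["score"],d["rect"],P.mean(0).round(4),r, cv2.boxPoints(r).round().tolist())
```

```text
1.85 [ 0.3877 -0.2848  0.2548] 0.06823488714168553 -1.4725999528328544
dirty 0.64 [328.1, 224.1, 56.1, 83.5] [ 0.388  -0.2894] ((386.60247802734375, -289.89208984375), (74.00586700439453, 44.27202224731445), 5.761777400970459) [[348.0, -272.0], [352.0, -316.0], [426.0, -308.0], [421.0, -264.0]]
tub 0.7 [312.8, 217.9, 175.9, 116.7] [ 0.3964 -0.272 ] ((393.9144287109375, -275.026123046875), (95.68392181396484, 139.67520141601562), 6.02500581741333) [[339.0, -211.0], [354.0, -349.0], [449.0, -339.0], [434.0, -201.0]]
```

View pics/w1.png

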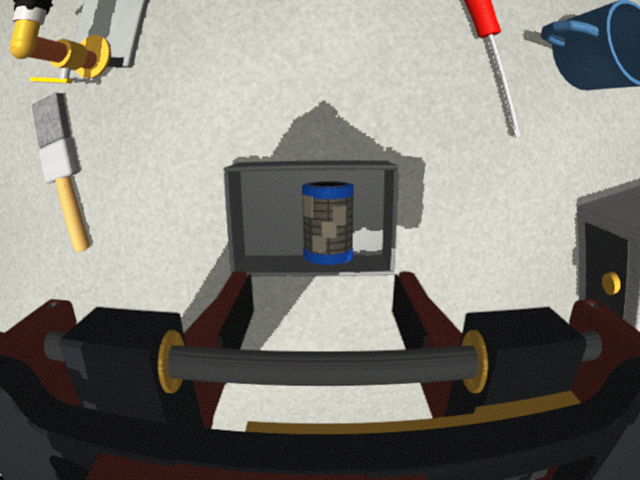

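The picture shows the lint-covered strainer at (327,224) in the grey tub, with both sides free. That confirms the choice. I'm descending with a narrowed opening.

Call:
{"method": "send_rows", "body": {"targets": "0.1 -0.5 -3 0 0 0 -0.32;0 0 -3 0 0 0 -0.32;0 0 -3 0 0 0 -0.32;0 0 -2 0 0 0 -0.32;0 0 -2 0 0 0 -0.32;0 0 -1.5 0 0 0 -0.32;0 0 -1.1 0 0 0 -0.32;0 0 0 0 0 0 -0.32"}}

```text
t: 2.8
ee_pos: [0.3871, -0.2919, 0.0976]
eef_rot: [-0.0, 0.999, 0.049, -0.001]
contact_force: [-0.5, -0.8, 0.5]
gripper_width: 0.0581
finger_force: 0.0
```

Call:
{"method": "send_rows", "body": {"targets": "0 0 0 0 0 0 1;0 0 0 0 0 0 1;0 0 0 0 0 0 1;0 0 0 0 0 0 1"}}

```text
t: 3.2
ee_pos: [0.3884, -0.2917, 0.0994]
eef_rot: [0.001, 0.999, 0.05, 0.001]
contact_force: [-0.9, -0.4, 3.9]
gripper_width: 0.0434
finger_force: 30.0
```

Call:
{"method": "send_rows", "body": {"targets": "0 0 3 0 0 0 1;0 0 5 0 0 0 1;2.6 3 2 0 0 0.12 1;2.6 3 2 0 0 0.14 1;2.6 3 2 0 0 0.14 1;2.6 3 2 0 0 0.14 1;2.6 3 2 0 0 0.14 1;2.6 3 2 0 0 0.14 1"}}

```text
t: 4.0
ee_pos: [0.5445, -0.1099, 0.2998]
eef_rot: [0.0, 0.895, 0.446, 0.0]
contact_force: [1.1, -0.8, -1.1]
gripper_width: 0.0432
finger_force: 30.0
```

Call:
{"method": "send_rows", "body": {"targets": "2.6 3 1 0 0 0.14 1;2.6 3 0.5 0 0 0.14 1;0 0 0 0 0 0.14 1;0 0 0 0 0 0.13 1;0 0 0 0 0 0 1;0 0 0 0 0 0 1"}}

```text
t: 4.6
ee_pos: [0.5958, -0.0516, 0.3135]
eef_rot: [-0.0, 0.743, 0.669, -0.0]
contact_force: [0.4, -0.1, -1.8]
gripper_width: 0.0435
finger_force: 30.0
```

Run:
```python
from h import *
s=env.read_state();print(s["t"],s["ee_pos"].round(4),s["gripper_width"],np.arctan2(*ori()[[1,0],1]))
cal=cams.calibration("wrist");im=cams.read_camera("wrist");cv2.imwrite("pics/w2.png",im[:,:,::-1])
np.savez("w2.npz",K=cal["intrinsics"],E=cal["extrinsics"]);print(cal["extrinsics"][:3,3])
```

```text
4.6 [ 0.5958 -0.0516  0.3135] 0.0435418070727548 -0.10517392669257634
[0.60387268 0.02211434 0.3963473 ]
```

View pics/w2.png

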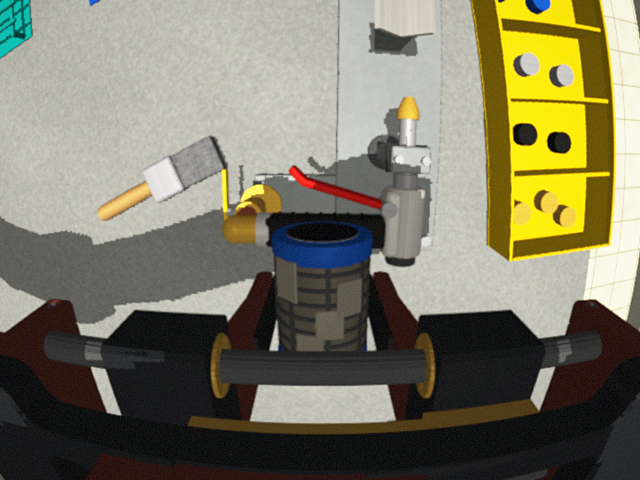

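Run:
```python
from h import *
d=np.load("w2.npz");cal=dict(intrinsics=d["K"],extrinsics=d["E"])
for n,p,z in[("edgeL",(338,5),.003),("edgeL2",(337,165),.003),("edgeR",(441,60),.003),("edgeR",(441,120),.003),("tip",(408,98),.115),("nozzlebase",(409,140),.115),("clampfront",(411,146),.136),("clampback",(410,172),.136),("head rear",(401,265),.115),("grip/back@headside",(376,250),.115),("buttFront",(270,213),.128),("headfront",(384,212),.128),("trigtip",(292,170),.115),("trigger base",(384,204),.115),("cradle near edge L",(377,36),.1),("cr R",(432,30),.106)]:
    print(n,at("wrist",p,z,cal)[0].round(4))
```

```text
edgeL [0.6355 0.1624 0.003 ]
edgeL2 [ 0.6161 -0.0119  0.003 ]
edgeR [0.7401 0.0945 0.003 ]
edgeR [0.7333 0.028  0.003 ]
tip [0.6715 0.0446 0.115 ]
nozzlebase [0.6694 0.0122 0.115 ]
clampfront [0.6656 0.0086 0.136 ]
clampback [ 0.6635 -0.01    0.136 ]
head rear [ 0.6572 -0.0877  0.115 ]
grip/back@headside [ 0.6372 -0.0725  0.115 ]
buttFront [ 0.5593 -0.0311  0.128 ]
headfront [ 0.6437 -0.0392  0.128 ]
trigtip [ 0.5783 -0.0023  0.115 ]
trigger base [ 0.6461 -0.0358  0.115 ]
cradle near edge L [0.6557 0.0986 0.1   ]
cr R [0.7001 0.1011 0.106 ]
```

The picture shows the nozzle tip at (408,98), the clamp at (410,158), the trigger tip at (292,170), the cradle at (403,20) and the strainer held level at (322,290). The station yaw is about -0.107, which matches the tool.

Call:
{"method": "send_rows", "body": {"targets": "2.5 3.2 0 0 0 0 1;2.5 3.2 0 0 0 0 1;2.4 3.3 0 0 0 0 1;0 0 0 0 0 0 1;0 0 0 0 0 0 1"}}

```text
t: 5.15
ee_pos: [0.6699, 0.0466, 0.3131]
eef_rot: [-0.0, 0.742, 0.67, -0.0]
contact_force: [-0.3, -0.7, -0.8]
gripper_width: 0.0433
finger_force: 30.0
```

Run:
```python
from h import *
s=env.read_state();print(s["t"],s["ee_pos"].round(4),s["gripper_width"],np.arctan2(*ori()[[1,0],1]))
cal=cams.calibration("wrist");im=cams.read_camera("wrist")
np.savez("w3.npz",K=cal["intrinsics"],E=cal["extrinsics"])
# overlay predicted cradle/box/nozzle
u=np.array([.108,.994,0]);v=np.array([.994,-.108,0]);O=np.array([.679,.118,0])-.085*u
def S(x,y,z):return O+x*v+y*u+np.array([0,0,z])
im=im[:,:,::-1].copy()
cv2.imwrite("pics/w3raw.png",im)
for sy in(68,102):
    q=proj("wrist",[S(x/1000,sy/1000,.115+(abs(x)-31.1)/1000) for x in(-22,0,22)],cal);cv2.polylines(im,[q.round().astype(np.int32)],False,(0,0,255),1)
for X in[(0,.005,.115),(0,-.026,.136),(0,-.046,.136),(0,.172,.154)]:
    q=proj("wrist",S(*X),cal)[0].round().astype(int);cv2.circle(im,tuple(int(a) for a in q),2,(0,255,0),-1)
cv2.imwrite("pics/w3.png",cv2.resize(im[0:300,200:600],(800,600),interpolation=cv2.INTER_CUBIC))
```

```text
5.15 [0.6699 0.0466 0.3131] 0.04331520479358878 -0.10112234148515822
```

View pics/w3.png

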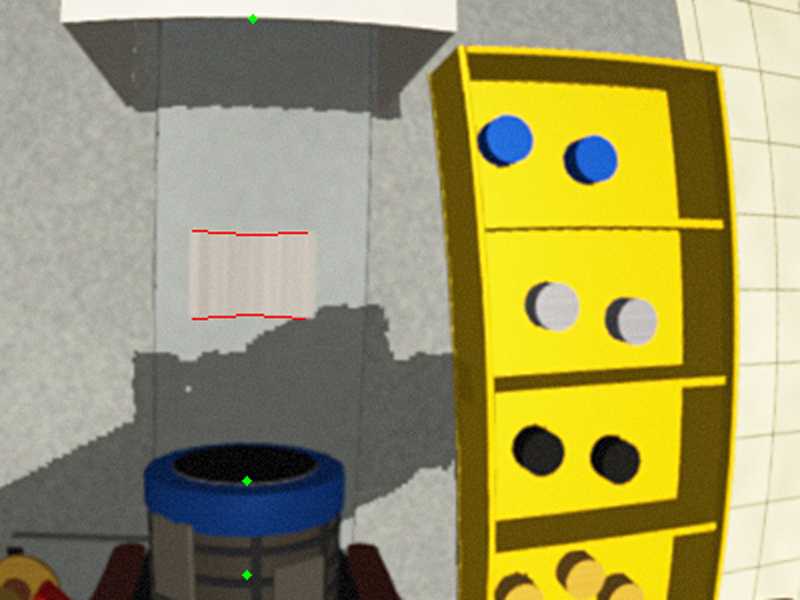

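The overlay agrees with the cradle at (253,275) to about 1 mm. I'm lowering the strainer in.

Call:
{"method": "send_rows", "body": {"targets": "0.5 3.6 -1 0 0 -0.006 1;0.5 3.5 -2 0 0 0 1;0 0 -3 0 0 0 1;0 0 -3 0 0 0 1;0 0 -1.5 0 0 0 1;0 0 -0.5 0 0 0 1;0 0 -0.4 0 0 0 1;0 0 0 0 0 0 1"}}

```text
t: 6.0
ee_pos: [0.6805, 0.1162, 0.2006]
eef_rot: [0.0, 0.744, 0.668, 0.001]
contact_force: [-0.0, -0.6, -1.2]
gripper_width: 0.0433
finger_force: 30.0
```

Call:
{"method": "send_rows", "body": {"targets": "0 0 -0.3 0 0 0 1;0 0 -0.3 0 0 0 1;0 0 -0.2 0 0 0 1;0 0 -0.2 0 0 0 1;0 0 0 0 0 0 1"}}

```text
t: 6.5
ee_pos: [0.6799, 0.1167, 0.1893]
eef_rot: [-0.0, 0.744, 0.668, -0.0]
contact_force: [-0.2, 0.1, -1.5]
gripper_width: 0.0434
finger_force: 30.0
```

Call:
{"method": "send_rows", "body": {"targets": "0 0 -0.1 0 0 0 1;0 0 0 0 0 0 1"}}

```text
t: 6.7
ee_pos: [0.68, 0.1168, 0.1889]
eef_rot: [0.0, 0.744, 0.668, 0.0]
contact_force: [-1.7, -0.0, 1.2]
gripper_width: 0.0432
finger_force: 30.0
```

Call:
{"method": "send_rows", "body": {"targets": "0 0 -0.1 0 0 0 1;0 0 0 0 0 0 1"}}

```text
t: 6.9
ee_pos: [0.6801, 0.1169, 0.1888]
eef_rot: [0.0, 0.744, 0.668, 0.0]
contact_force: [-3.3, -1.8, 5.9]
gripper_width: 0.0433
finger_force: 30.0
```

Call:
{"method": "send_rows", "body": {"targets": "0 0 0 0 0 0 0;0 0 0 0 0 0 -0.25;0 0 0 0 0 0 -0.4;0 0 0 0 0 0 -0.4;0 0 0 0 0 0 -0.4;0 0 0 0 0 0 -0.4"}}

```text
t: 7.5
ee_pos: [0.68, 0.1167, 0.1875]
eef_rot: [-0.0, 0.744, 0.668, -0.0]
contact_force: [0.2, 0.2, 0.6]
gripper_width: 0.0617
finger_force: 0.0
```

Call:
{"method": "send_rows", "body": {"targets": "0 0 1 0 0 0 -0.4;0 0 2 0 0 0 -0.4;0 0 3 0 0 0 -0.4;0 -3 3 0 0 0 -0.4;0 -4 0 0 0 0 -0.7;0 0 0 0 0 0 -0.7"}}

```text
t: 8.1
ee_pos: [0.6812, 0.0393, 0.2795]
eef_rot: [0.003, 0.747, 0.665, -0.0]
contact_force: [0.3, -1.0, -0.8]
gripper_width: 0.0731
finger_force: 0.0
```

Run:
```python
from h import *
s=env.read_state();print(s["t"],s["ee_pos"].round(4),s["gripper_width"],np.arctan2(*ori()[[1,0],1]))
cal=cams.calibration("wrist");im=cams.read_camera("wrist")
np.savez("w4.npz",K=cal["intrinsics"],E=cal["extrinsics"])
for d in finder.cut_out("wrist","dirty")[:1]:
    v,u=np.nonzero(d["mask"]);P=at("wrist",np.c_[u,v],.115,cal)[:,:2]
    print(d["score"],d["rect"],cv2.minAreaRect((P*1000).astype(np.float32)))
im=im[:,:,::-1].copy();cv2.imwrite("pics/w4.png",cv2.resize(im[0:400,60:590],(795,600),interpolation=cv2.INTER_CUBIC))
```

```text
8.1 [0.6812 0.0393 0.2795] 0.07306675251262053 -0.11490578102706138
0.75 [307.5, 130.6, 73.3, 104.0] ((679.593505859375, 117.5257797241211), (69.0482177734375, 44.54275894165039), 82.96868133544922)
```

View pics/w4.png

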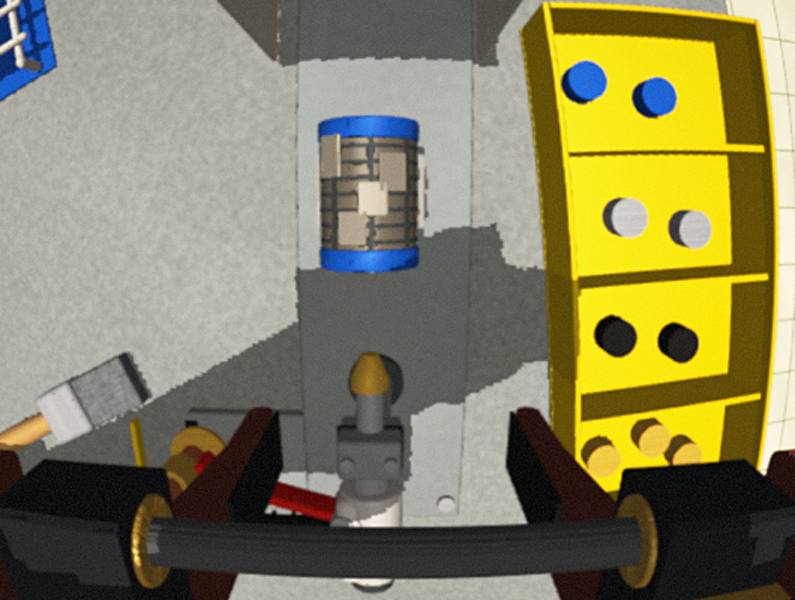

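The strainer lies in the cradle at (370,193), centre (0.680,0.1175), aligned. Next I turn by a quarter and go over the trigger.

Call:
{"method": "send_rows", "body": {"targets": "-1.1 -1 0 0 0 0.143 -1;-1.1 -1 0 0 0 0.143 -1;-1.1 -1.1 0 0 0 0.143 -1;-1.1 -1.1 0 0 0 0.143 -1;-1.1 -1.1 0 0 0 0.144 -1;-1 -1.1 0 0 0 0.144 -1;-1 -1.1 0 0 0 0.144 -1;-1 -1 0 0 0 0.144 -1"}}

```text
t: 9.0
ee_pos: [0.5946, -0.0371, 0.2778]
eef_rot: [-0.0, 0.258, 0.966, 0.0]
contact_force: [0.0, -0.4, -0.2]
gripper_width: 0.0876
finger_force: 0.0
```

Call:
{"method": "send_rows", "body": {"targets": "0 0 0 0 0 0.143 -1;0 0 0 0 0 0.143 -1;0 0 0 0 0 0.144 -1;0 0 0 0 0 0 -1;0 0 0 0 0 0 -1"}}

```text
t: 9.5
ee_pos: [0.595, -0.0373, 0.2776]
eef_rot: [-0.0, 0.051, 0.999, 0.0]
contact_force: [-0.2, -0.6, 0.5]
gripper_width: 0.0879
finger_force: 0.0
```

Run:
```python
from h import *
s=env.read_state();print(s["t"],s["ee_pos"].round(4),s["gripper_width"],np.arctan2(*ori()[[1,0],1]),s["joints"].round(2),s["contact_force"])
d=np.load("w4.npz");c4=dict(intrinsics=d["K"],extrinsics=d["E"])
u=np.array([.108,.994]);v=np.array([.994,-.108]);O=np.array([.680,.1178])-.085*u
p=at("wrist",(306.7,235.3),.115,c4)[0,:2]-O;print("nozzle",p@v,p@u)
cal=cams.calibration("wrist");im=cams.read_camera("wrist")
np.savez("w5.npz",K=cal["intrinsics"],E=cal["extrinsics"])
im=im[:,:,::-1].copy();cv2.imwrite("pics/w5.png",im)
def S(x,y,z):return np.r_[O+x*v+y*u,z]
for o,col in((0,(0,255,0)),(.008,(0,0,255))):
    for y in(-.112,-.088):
        q=proj("wrist",[S(x,y+o,.128) for x in(-.108,-.06,-.018)],cal);cv2.polylines(im,[q.round().astype(np.int32)],False,col,1)
    q=proj("wrist",S(-.066,-.063+o,.115),cal)[0].round().astype(int);cv2.circle(im,tuple(int(a) for a in q),2,col,-1)
cv2.imwrite("pics/w5c.png",cv2.resize(im[60:360,120:520],(800,600),interpolation=cv2.INTER_CUBIC))
```

```text
9.5 [ 0.595  -0.0373  0.2776] 0.08787020187120939 1.4680831169603459 [ 0.6   0.53 -0.87  1.66  0.43  1.16  1.08] [-0.24537285 -0.61321783  0.52865051]
nozzle -7.691714947201758e-05 0.011760738797792878
```

View pics/w5c.png

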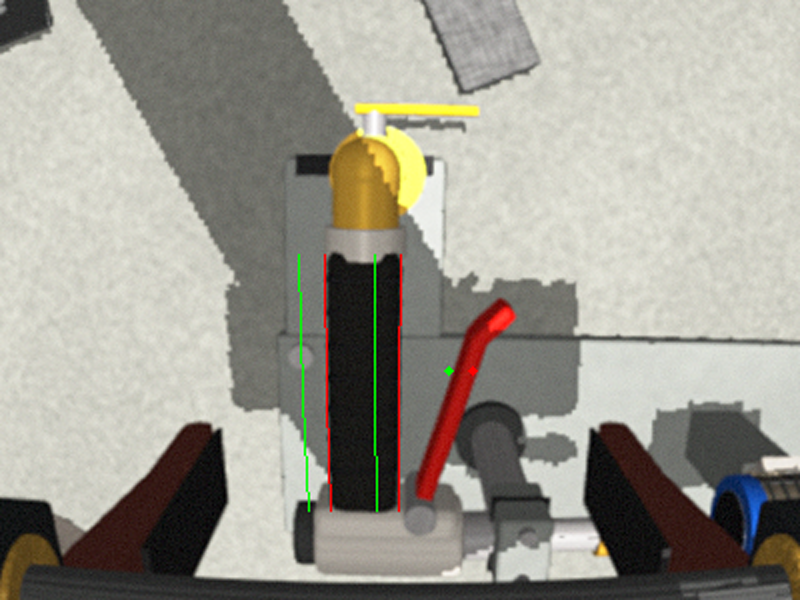

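The gun's offset is about +8 mm: the red overlay matches the grip edges at columns 326 and 400. The trigger face crosses at (465,370). I'm descending astride, with the front finger clear of the trigger.

Call:
{"method": "send_rows", "body": {"targets": "0.2 -1.1 0 0 0 0 -1;0 0 -2 0 0 0 -1;0 0 -2 0 0 0 -1;0 0 -2 0 0 0 -1;0 0 -2 0 0 0 -1;0 0 -1.2 0 0 0 -1;0 0 -1 0 0 0 -1;0 0 0 0 0 0 -1"}}

```text
t: 10.35
ee_pos: [0.5967, -0.0496, 0.1746]
eef_rot: [-0.001, 0.05, 0.999, -0.0]
contact_force: [0.4, -0.6, -0.2]
gripper_width: 0.0877
finger_force: 0.0
```

Run:
```python
from h import *
s=env.read_state();print(s["t"],s["ee_pos"].round(4),s["contact_force"].round(2),np.arctan2(*ori()[[1,0],1]))
u=np.array([.108,.994]);v=np.array([.994,-.108]);O=np.array([.680,.1178])-.085*u
p=s["ee_pos"][:2]-O;print(p@v,p@u)
```

```text
10.35 [ 0.5967 -0.0496  0.1746] [ 0.38 -0.62 -0.19] 1.4703912694603478
-0.0647367801990258 -0.09044211842921417
```

Call:
{"method": "send_rows", "body": {"targets": "-0.02 -0.2 0 0 0 0 -1;-0.01 -0.1 0 0 0 0 -1;0 0 0 0 0 0 -1"}}

```text
t: 10.65
ee_pos: [0.5971, -0.0527, 0.1764]
eef_rot: [0.001, 0.05, 0.999, -0.0]
contact_force: [0.3, 0.8, -0.3]
gripper_width: 0.0879
finger_force: 0.0
```

Call:
{"method": "send_rows", "body": {"targets": "-0.01 -0.1 0 0 0 0 -1;0 0 0 0 0 0 -1"}}

```text
t: 10.85
ee_pos: [0.5967, -0.0535, 0.176]
eef_rot: [0.0, 0.05, 0.999, -0.0]
contact_force: [-0.5, -0.8, -0.6]
gripper_width: 0.0877
finger_force: 0.0
```

Call:
{"method": "send_rows", "body": {"targets": "-0.01 -0.1 0 0 0 0 -1;0 0 0 0 0 0 -1"}}

```text
t: 11.05
ee_pos: [0.5966, -0.0544, 0.1757]
eef_rot: [0.0, 0.05, 0.999, -0.0]
contact_force: [0.3, 0.1, -0.3]
gripper_width: 0.0881
finger_force: 0.0
```

Call:
{"method": "send_rows", "body": {"targets": "-0.01 -0.1 0 0 0 0 -1;0 0 0 0 0 0 -1"}}

```text
t: 11.25
ee_pos: [0.5964, -0.0553, 0.1756]
eef_rot: [-0.0, 0.05, 0.999, 0.0]
contact_force: [0.3, 0.6, -0.7]
gripper_width: 0.088
finger_force: 0.1
```

Call:
{"method": "send_rows", "body": {"targets": "-0.01 -0.1 0 0 0 0 -1;0 0 0 0 0 0 -1"}}

```text
t: 11.45
ee_pos: [0.5964, -0.0555, 0.1757]
eef_rot: [0.0, 0.05, 0.999, 0.001]
contact_force: [0.1, 3.5, -0.7]
gripper_width: 0.0879
finger_force: 1.5
```

Call:
{"method": "send_rows", "body": {"targets": "-0.01 -0.1 0 0 0 0 -1;0 0 0 0 0 0 -1"}}

```text
t: 11.65
ee_pos: [0.5961, -0.0564, 0.1756]
eef_rot: [-0.0, 0.049, 0.999, 0.001]
contact_force: [-0.8, 5.4, -0.1]
gripper_width: 0.0878
finger_force: 2.3
```

Call:
{"method": "send_rows", "body": {"targets": "-0.01 -0.12 0 0 0 0 -1;-0.01 -0.12 0 0 0 0 -1;-0.01 -0.12 0 0 0 0 -1;-0.01 -0.12 0 0 0 0 -1;-0.01 -0.12 0 0 0 0 -1;0 0 0 0 0 0 -1;0 0 0 0 0 0 -1"}}

```text
t: 12.35
ee_pos: [0.5949, -0.0613, 0.1755]
eef_rot: [-0.001, 0.049, 0.999, 0.001]
contact_force: [-2.1, 7.4, 1.3]
gripper_width: 0.088
finger_force: 3.2
```

Run:
```python
from h import *
cv2.imwrite("pics/w6.png",cams.read_camera("wrist")[:,:,::-1])
print(env.read_state()["ee_pos"],[(d["score"],d["rect"]) for d in finder.boxes_of("wrist","trigger")[:2]])
```

```text
[ 0.59492745 -0.06127855  0.17547726] [(0.83, [414.4, 336.1, 87.9, 172.0])]
```

Call:
{"method": "send_rows", "body": {"targets": "-0.01 -0.1 0 0 0 0 -1;-0.01 -0.08 0 0 0 0 -1;0 0 0 0 0 0 -1;0 0 0 0 0 0 -1;0 0 0 0 0 0 -1;0 0 0 0 0 0 -1;0 0 0 0 0 0 -1;0 0 0 0 0 0 -1"}}

```text
t: 13.25
ee_pos: [0.5946, -0.0628, 0.1754]
eef_rot: [-0.001, 0.049, 0.999, 0.001]
contact_force: [-3.1, 8.8, 1.2]
gripper_width: 0.0881
finger_force: 3.5
```

Call:
{"method": "send_rows", "body": {"targets": "0 0 0 0 0 0 -1;0 0 0 0 0 0 -1;0 0 0 0 0 0 -1;0 0 0 0 0 0 -1;0 0 0 0 0 0 -1;0 0 0 0 0 0 -1;0 0 0 0 0 0 -1;0 0 0 0 0 0 -1"}}

```text
t: 14.05
ee_pos: [0.5946, -0.0628, 0.1754]
eef_rot: [-0.001, 0.049, 0.999, 0.001]
contact_force: [-3.6, 8.1, -0.3]
gripper_width: 0.0882
finger_force: 3.5
```

Run:
```python
from h import *
im=cams.read_camera("wrist")[:,:,::-1];a=cv2.imread("pics/w5.png")
f=lambda m:cv2.resize(m[60:460,180:580],(400,400))
cv2.imwrite("pics/w7.png",np.hstack([f(cv2.imread("pics/w6.png")),f(im)]))
```

```text
(no output)
```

View pics/w7.png

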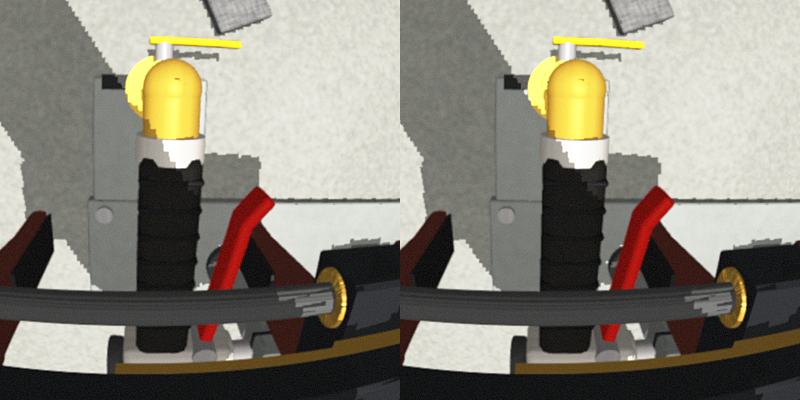

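The right half shows the trigger (620,270) swung in about 0.13 rad relative to the grip, clear of the stop; it has been held for over 1.5 s. I'm releasing it now.

Call:
{"method": "send_rows", "body": {"targets": "0.03 0.3 0 0 0 0 -1;0.03 0.4 0 0 0 0 -1;0.05 0.5 0 0 0 0 -1;0.05 0.5 0 0 0 0 -1;0 0 0 0 0 0 -1;0 0 0 0 0 0 -1;0 0 0 0 0 0 -1;0 0 0 0 0 0 -1"}}

```text
t: 14.9
ee_pos: [0.5971, -0.0486, 0.1756]
eef_rot: [-0.0, 0.05, 0.999, -0.0]
contact_force: [-0.3, 1.0, 0.2]
gripper_width: 0.0878
finger_force: 0.0
```

Call:
{"method": "send_rows", "body": {"targets": "0 0 3 0 0 0 -1;0 0 4 0 0 0 -1;0 0 4 0 0 0 -1;2.1 4 0 0 0 0 -1;2.1 4 0 0 0 0 -1;2 4.1 0 0 0 0 -1;2 4.1 0 0 0 0 -1;0 0 0 0 0 0 -1"}}

```text
t: 15.7
ee_pos: [0.6791, 0.1219, 0.2855]
eef_rot: [-0.0, 0.046, 0.999, 0.002]
contact_force: [0.1, 1.2, 0.4]
gripper_width: 0.0879
finger_force: 0.0
```

Run:
```python
from h import *
s=env.read_state();print(s["t"],s["ee_pos"].round(4),np.arctan2(*ori()[[1,0],1]))
cal=cams.calibration("wrist");im=cams.read_camera("wrist")
for d in finder.cut_out("wrist","dirty")[:1]:
    v,u=np.nonzero(d["mask"]);P=at("wrist",np.c_[u,v],.115,cal)[:,:2]
    print(d["score"],d["rect"],cv2.minAreaRect((P*1000).astype(np.float32)))
cv2.imwrite("pics/w8.png",im[:,:,::-1])
```

```text
15.7 [0.6791 0.1219 0.2855] 1.4792693142219848
0.85 [315.6, 241.1, 101.0, 61.4] ((680.3130493164062, 116.65229797363281), (70.35819244384766, 45.16140365600586), 83.18016052246094)
```

View pics/w8.png

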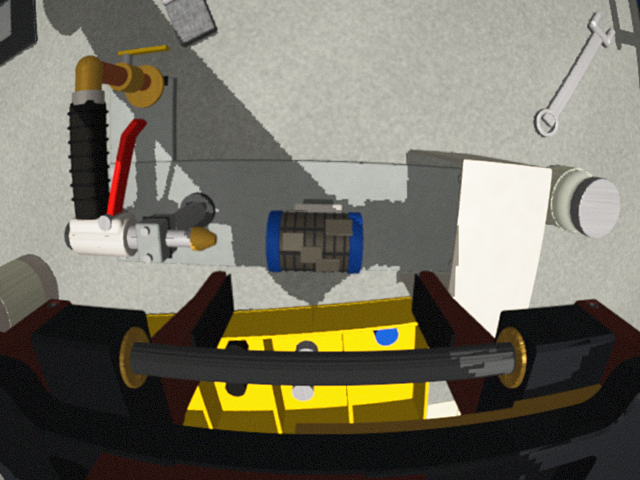

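The strainer still lies in the cradle at (315,241), and the trigger is back out at (122,170). I'm gripping it over its ends.

Call:
{"method": "send_rows", "body": {"targets": "0.1 -0.4 -1 0 0 -0.01 -1;0 0 -2.5 0 0 0 -1;0 0 -2.5 0 0 0 -1;0 0 -2 0 0 0 -1;0 0 -1.4 0 0 0 -1;0 0 -1 0 0 0 -1;0 0 0 0 0 0 -1"}}

```text
t: 16.5
ee_pos: [0.6797, 0.1085, 0.1803]
eef_rot: [-0.001, 0.056, 0.998, -0.0]
contact_force: [-0.0, -0.3, 0.0]
gripper_width: 0.088
finger_force: 0.0
```

```bash
python3 -c "
from h import *
s=env.read_state();print(s['ee_pos'].round(4),s['contact_force'].round(1),np.arctan2(*ori()[[1,0],1]))"
```

```text
[0.6797 0.1085 0.1803] [-0.  -0.3  0. ] 1.4596748770333778
```

Call:
{"method": "send_rows", "body": {"targets": "0.1 0.85 0 0 0 0 -1;0 0 0 0 0 0 -1;0 0 0 0 0 0 -1"}}

```text
t: 16.8
ee_pos: [0.6814, 0.1194, 0.1827]
eef_rot: [0.001, 0.054, 0.999, 0.0]
contact_force: [-0.0, -0.3, 0.0]
gripper_width: 0.088
finger_force: 0.0
```

Call:
{"method": "send_rows", "body": {"targets": "0 0 0 0 0 0 0.3;0 0 0 0 0 0 1;0 0 0 0 0 0 1;0 0 0 0 0 0 1;0 0 0 0 0 0 1;0 0 0 0 0 0 1"}}

```text
t: 17.4
ee_pos: [0.6812, 0.1181, 0.1817]
eef_rot: [0.0, 0.055, 0.998, -0.0]
contact_force: [-0.7, -0.9, 1.1]
gripper_width: 0.0639
finger_force: 30.0
```

Call:
{"method": "send_rows", "body": {"targets": "0 0 2 0 0 0 1;0 0 3.5 0 0 0 1;0 0 4 0 0 0 1;-3 1.4 2.5 0 0 -0.144 1;-3.1 1.4 1 0 0 -0.144 1;-3.1 1.4 0 0 0 -0.144 1;-3.1 1.4 0 0 0 -0.144 1;-3.1 1.5 0 0 0 -0.144 1"}}

```text
t: 18.2
ee_pos: [0.5257, 0.1898, 0.3115]
eef_rot: [-0.0, 0.406, 0.914, 0.0]
contact_force: [-0.2, 0.8, -1.3]
gripper_width: 0.0636
finger_force: 30.0
```

Call:
{"method": "send_rows", "body": {"targets": "-3.1 1.5 0 0 0 -0.144 1;-3.1 1.5 0 0 0 -0.144 1;-3.1 1.5 0 0 0 -0.144 1;-3.1 1.5 0 0 0 -0.144 1;0 0 0 0 0 0 1;0 0 0 0 0 0 1"}}

```text
t: 18.8
ee_pos: [0.4028, 0.2498, 0.3119]
eef_rot: [0.001, 0.645, 0.764, 0.0]
contact_force: [0.8, -0.5, -1.5]
gripper_width: 0.0639
finger_force: 30.0
```

Run:
```python
from h import *
s=env.read_state();print(s["t"],s["ee_pos"].round(4),s["gripper_width"],np.arctan2(*ori()[[1,0],1]))
cal=cams.calibration("wrist");im=cams.read_camera("wrist");np.savez("w9.npz",K=cal["intrinsics"],E=cal["extrinsics"])
for d in finder.cut_out("wrist","clean_1")[:5]:
    v,u=np.nonzero(d["mask"]);P=at("wrist",np.c_[u,v],.05,cal)[:,:2]
    print(round(d["score"],2),np.round(d["rect"]),[np.round(a,1) for a in cv2.minAreaRect((P*1000).astype(np.float32))])
im=im[:,:,::-1].copy()
y=.165;v=np.r_[np.cos(y),np.sin(y),0];u=np.r_[-np.sin(y),np.cos(y),0];O=np.r_[.386,.329,0]
S=lambda a,b,z:O+a*v+b*u+np.r_[0,0,z]
for yy,z,c in((-.05,.072,(0,255,0)),(0,.072,(0,255,0)),(.05,.072,(0,255,0)),(-.025,.108,(0,0,255))):
    q=proj("wrist",[S(-.032,yy,z),S(.032,yy,z)],cal);cv2.polylines(im,[q.round().astype(np.int32)],False,c,1)
q=proj("wrist",[S(a,b,0) for a,b in((-.062,-.088),(.062,-.088),(.062,.088),(-.062,.088))],cal);cv2.polylines(im,[q.round().astype(np.int32)],True,(255,255,0),1)
cv2.imwrite("pics/w9.png",cv2.resize(im[20:320,120:520],(800,600),interpolation=cv2.INTER_CUBIC))
```

```text
18.8 [0.4028 0.2498 0.3119] 0.06389569882240918 0.16847438209271862
0.89 [317. 157.  84.  52.] [array([390.2, 303.8]), array([76.2, 48.7]), np.float64(10.4)]
0.87 [318.  70.  77.  45.] [array([377. , 380.2]), array([68.6, 45. ]), np.float64(9.7)]
0.83 [317. 116.  78.  32.] [array([384.3, 339.5]), array([69.8, 26.2]), np.float64(10.7)]
0.69 [320. 190.  76.  24.] [array([396.4, 270.2]), array([66.9, 20.5]), np.float64(10.6)]
```

View pics/w9.png

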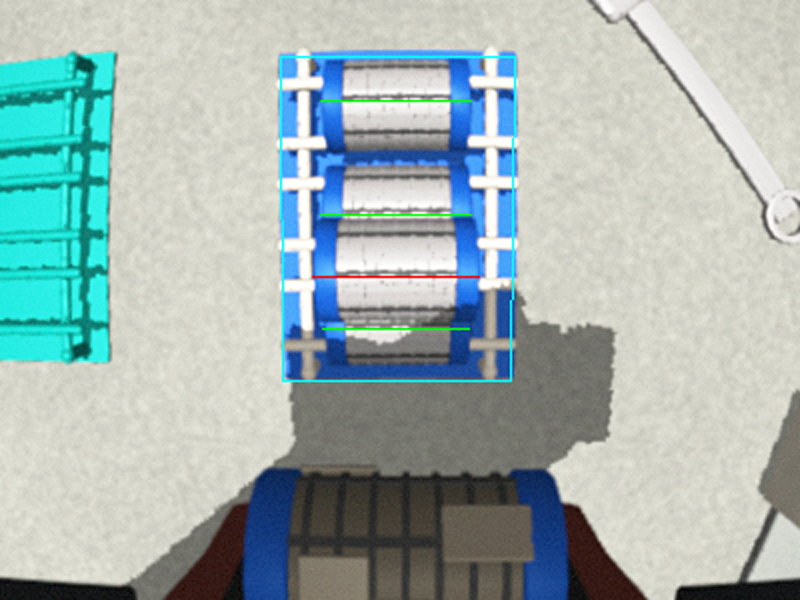

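The picture shows clean_3 at (395,105), clean_2 at (395,190), clean_4 at (397,270) and the free gap between the first two at about row 150. The overlay is within 1–2 mm. I'm moving over the gap and lowering.

Call:
{"method": "send_rows", "body": {"targets": "-0.7 3.5 0 0 0 0 1;-0.7 3.5 0 0 0 0 1;-0.7 3.5 -2 0 0 0 1;0 0 -3 0 0 0 1;0 0 -3 0 0 0 1;0 0 -3 0 0 0 1;0 0 -2 0 0 0 1;0 0 0 0 0 0 1"}}

```text
t: 19.7
ee_pos: [0.3822, 0.3527, 0.1786]
eef_rot: [-0.001, 0.647, 0.763, -0.003]
contact_force: [0.0, -0.0, -1.3]
gripper_width: 0.0637
finger_force: 30.0
```

Call:
{"method": "send_rows", "body": {"targets": "0 0 0 0 0 0 1;0 0 0 0 0 0 1"}}

```text
t: 19.9
ee_pos: [0.383, 0.3548, 0.1827]
eef_rot: [0.0, 0.647, 0.763, 0.001]
contact_force: [-0.7, 0.8, -0.8]
gripper_width: 0.0638
finger_force: 30.0
```

```bash
python3 -c "
from h import *
s=env.read_state();print(s['ee_pos'].round(4),s['contact_force'].round(1),np.arctan2(*ori()[[1,0],1]))"
```

```text
[0.383  0.3548 0.1827] [-0.7  0.8 -0.8] 0.16448876799956694
```

Position is on target; lowering 26 mm to about 0.156, then in small steps.

Call:
{"method": "send_rows", "body": {"targets": "0 0 -1 0 0 0 1;-0.1 0 -0.8 0 0 0.005 1;0 0 -0.5 0 0 0 1;0 0 -0.3 0 0 0 1;0 0 0 0 0 0 1;0 0 0 0 0 0 1"}}

```text
t: 20.5
ee_pos: [0.3811, 0.3545, 0.1557]
eef_rot: [-0.0, 0.644, 0.765, 0.0]
contact_force: [0.1, 0.4, -1.9]
gripper_width: 0.0638
finger_force: 30.0
```

Call:
{"method": "send_rows", "body": {"targets": "0 0 -0.15 0 0 0 1;0 0 0 0 0 0 1"}}

```text
t: 20.7
ee_pos: [0.3812, 0.3544, 0.1542]
eef_rot: [0.0, 0.645, 0.765, 0.0]
contact_force: [0.5, -0.1, -2.1]
gripper_width: 0.0641
finger_force: 30.0
```

Call:
{"method": "send_rows", "body": {"targets": "0 0 -0.1 0 0 0 1;0 0 0 0 0 0 1"}}

```text
t: 20.9
ee_pos: [0.3812, 0.3544, 0.1534]
eef_rot: [0.0, 0.645, 0.765, 0.0]
contact_force: [-1.4, -0.1, 0.1]
gripper_width: 0.0637
finger_force: 30.0
```

Call:
{"method": "send_rows", "body": {"targets": "0 0 -0.1 0 0 0 1;0 0 0 0 0 0 1"}}

```text
t: 21.1
ee_pos: [0.3812, 0.3545, 0.1532]
eef_rot: [0.0, 0.644, 0.765, 0.0]
contact_force: [-1.8, -4.2, 12.6]
gripper_width: 0.0638
finger_force: 30.0
```

Call:
{"method": "send_rows", "body": {"targets": "0 0 -0.05 0 0 0 1;0 0 0 0 0 0 1"}}

```text
t: 21.3
ee_pos: [0.3812, 0.3545, 0.1531]
eef_rot: [0.001, 0.644, 0.765, 0.0]
contact_force: [-3.3, -5.7, 17.2]
gripper_width: 0.064
finger_force: 30.0
```

Call:
{"method": "send_rows", "body": {"targets": "0 -0.03 0.12 0 0 0 1;0 0 0 0 0 0 1;0 0 0 0 0 0 -0.5;0 0 0 0 0 0 -0.64;0 0 0 0 0 0 -0.64;0 0 0 0 0 0 -0.64;0 0 0 0 0 0 -0.64"}}

```text
t: 22.0
ee_pos: [0.3811, 0.3541, 0.1528]
eef_rot: [-0.0, 0.644, 0.765, -0.0]
contact_force: [0.5, 0.1, 0.5]
gripper_width: 0.0725
finger_force: 0.0
```

Call:
{"method": "send_rows", "body": {"targets": "0 0 0.5 0 0 0 -0.64;0 0 1.5 0 0 0 -0.64;0 0 3 0 0 0 -0.64;0 0 4 0 0 0 -0.64;0.7 -3.5 4 0 0 0 -0.64;0.7 -3.5 2 0 0 0 -0.64;0.7 -3.5 0 0 0 0 -0.64;0 0 0 0 0 0 -0.64"}}

```text
t: 22.8
ee_pos: [0.4031, 0.2473, 0.3017]
eef_rot: [0.002, 0.647, 0.763, 0.0]
contact_force: [-0.0, -0.6, -0.6]
gripper_width: 0.072
finger_force: 0.0
```

Run:
```python
from h import *
s=env.read_state();print(s["t"],s["ee_pos"].round(4),s["contact_force"].round(1))
cal=cams.calibration("wrist");im=cams.read_camera("wrist")
for n,z in(("dirty",.086),("clean_1",.05)):
  for d in finder.cut_out("wrist",n)[:4]:
    v,u=np.nonzero(d["mask"]);P=at("wrist",np.c_[u,v],z,cal)[:,:2]
    print(n,round(d["score"],2),np.round(d["rect"]),[np.round(a,1) for a in cv2.minAreaRect((P*1000).astype(np.float32))])
cv2.imwrite("pics/w10.png",cv2.resize(im[20:320,120:520,::-1],(800,600),interpolation=cv2.INTER_CUBIC))
```

```text
22.8 [0.4031 0.2473 0.3017] [-0.  -0.6 -0.6]
dirty 0.83 [316.  92.  92.  50.] [array([381.3, 355.2]), array([69.6, 45.1]), np.float64(9.0)]
dirty 0.25 [317. 152.  89.  56.] [array([390.2, 305.7]), array([68.9, 44.3]), np.float64(10.0)]
clean_1 0.95 [318. 191.  79.  26.] [array([396.5, 270. ]), array([67.5, 20.7]), np.float64(10.3)]
clean_1 0.8 [317.  52.  75.  22.] [array([375.9, 392.7]), array([66.6, 18.2]), np.float64(10.1)]
clean_1 0.59 [316. 122.  79.  13.] [array([385. , 332.2]), array([68.6, 10.4]), np.float64(10.5)]
clean_1 0.58 [315. 153.  90.  53.] [array([389.7, 303.9]), array([76.4, 48.9]), np.float64(10.0)]
```

View pics/w10.png

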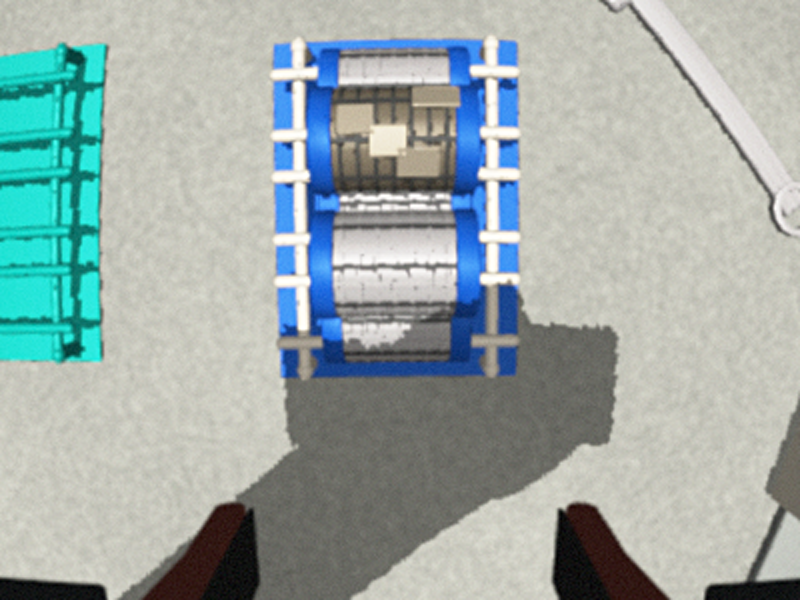

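The strainer lies saddled at (393,140), in line with clean_4 at (395,265) and about 50 mm from it. The clean strainers are in place and the robot is clear, so I'm handing in.

```bash
python3 -c "
from station import env
print(env.hand_in())"
```

```text
the job is handed in; nothing more can be done
None
```

The job is handed in at about 23 s on the robot's clock: the strainer was laid in the cradle, the trigger held at roughly half-way (about 0.13 rad by feel and picture) for over 1.5 s and released, and the strainer now lies in the rack's free gap, within about 1 mm of its centre in the last picture; the hand-in gave no verdict.

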